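# Gauge the depth of a keyway and record pass or fail

### The job

Check the keyway in the clamped aluminium workpiece with the yellow sprung depth gauge: find the groove with the probe, press the gauge gently (about 10 N) until its foot sits flat on the metal with the probe resting on the groove bottom, hold it there for a good second and read the depth. Put the gauge back upright in its black stand with the probe hanging in the hole. Then push the black slider all the way to the green end if the keyway is 9 mm deep or more, or all the way to the red end if it is shallower, leaving the things around undisturbed.

Things in the scene. Friction and masses are not known exactly. Their poses are not given: they have to be found in the camera images.
- gauge: Yellow depth gauge, 170 g, upright, z up. Origin: centre of the underside of its steel foot (50 mm along x, 24 along y, 8 high). On the foot a yellow column 24 x 24, from 8 to 58 above the underside, steel button on top to 64. From the middle of the underside a round-nosed 6 mm pin sticks out 16 when free. The foot's x must lie across the keyway. A red pointer on each x face rides with the probe.
- gauge_grip (a point): Point on the column's axis 40 mm above the underside of the foot: grip here across the column's two y faces (24 mm), leaving the pointers on the x faces visible. Axes as the gauge's.
- probe (a joint): How far the sprung probe is pushed in (m): 0 free (16 mm out), 0.016 flush with the foot. With the foot flat on the metal, the depth under the tip is 0.016 minus this value. Spring 2 N when the push begins, rising 0.2 N per mm to 5.2 N; the pointer rises with it. Readings are good to about 1 mm.
- holder: Fixed holder: steel base plate 150 (x) x 64 x 8 mm, origin at the centre of its underside, z up; a blue clamp block over each end (inner faces 48 mm from the centre along x, 33 high, screws to 38). Between them lies an aluminium workpiece, 40 wide along y, top 30 mm high. The gauge must never push on holder or workpiece with over 30 N; about 10 N in all beds the foot flat against the spring.
- holder_top (a point): Centre of the holder at the height of the workpiece's top (30 mm); axes as the holder's. The keyway, 9 mm wide, runs through the top along y; its centre line lies anywhere within 9 mm of this point along x (clamped by hand, not in the readings). Flat dark bottom 4 to 14 mm below the top. Dragged lightly along the metal (a few N), the probe springs into the groove.
- stand: Fixed black stand block 70 (x) x 44 (y) x 24 mm; origin at the centre of its underside. In the middle of its top is a round hole 14 mm wide and 20 mm deep for the probe; the gauge's foot rests on its top, foot along the stand's x, when parked (as at the start).
- stand_hole (a point): Centre of the mouth of the stand's hole, on its top face (24 mm high).
- verdict (a joint): Position of the black slider along its track (m): 0 at the red end, 0.08 at the green end; stays where it is left (about 1.5 N to move). Starts near the middle.
- verdict_top (a point): Centre of the top of the slider's grip: a black upright block 28 mm across the track, 20 mm along it, from 15 to 55 mm above the worktop. Moves with the slider.
- verdict_base: Fixed slider track, aluminium, 40 mm wide, 130 mm long along its y, 14 mm high, origin at the centre of its underside; a green cap (16 mm high) at the +y end and a red cap at the -y end. The slider travels 80 mm along y.
- oil: Small brown bottle, 26 mm wide, 50 mm high, origin under its centre; to be left alone.
- cube: Black filter cube, 38 x 40 x 35 mm, origin under its centre; to be left alone.
- coverslips: Small clear box, 30 x 34 x 17 mm, origin under its centre; to be left alone.
Not all that is in view belongs to the job. Leave any brown look-alike of the gauge alone.

How it is judged:
By the outcome, as a careful person would: the job done as asked, in the order asked, and still so for the second after the job is handed in, with the robot touching nothing.
It also fails if it takes over 72 s, if anything falls off the work surface, if the arm or the gripper's body presses on something with over 40 N, if the wrist force passes 120 N, or if a joint passes its speed limit or range.

### The arm

A 6-joint arm with a two-finger parallel gripper is mounted at the origin on a cart in front of the work surface, level with it; the furniture and walls round the work are solid. World frame = base frame: x ahead of the robot, y to its left, z up, the work surface at z = 0. Lengths are in m, angles in rad, forces in N, time in s.
With the tool pointing down it reaches from about 0.35 to 0.975 m from the base axis. Payload 4.9 kg.
Tool frame: the origin (TCP) lies at the very end of the fingers, on their centre line; the grasp point (between the pads) lies 19 mm behind it; x points along the fingers, y is the direction in which the jaws open and shut, and the axes are right-handed (so a half turn about x gives the same grasp; the last joint's range is limited). The gripper opens to 85 mm and grips with 20 to 120 N. Pads are 22 mm wide; open, the fingers measure 114 mm over their backs; the gripper's body (76 mm by 85 mm) begins 54 mm behind the grasp point. The pads swing forward as they close: fully open they stand 13 mm farther back than shut.
Start: joints at [1.152, 0.053, 1.613, -0, 1.476, -0.119], TCP at [0.185, 0.597, 0.231] pointing down, gripper open.
Joint ranges: [-3.01, 3.01], [-1.01, 2.22], [0.06, 2.58], [-1.02, 4.17], [0.09, 2.62], [-3.14, 3.14]. Speed limits (rad/s): [2.57, 2.57, 3.14, 3.14, 3.14, 3.14].

### API

Orientations are given as a rotation vector (axis times angle).
In Python, from station import ctrl, get_image, calibration, finish_job, search_frame, cut_out, mark_of gives the robot as it stands. The module is installed in compiled form; this text tells all that it offers.
- The arm moves only by the tool arm_command, never from a script. Its argument "plan" is a list that holds one entry, the list of rows, each a list of 7 numbers: the shift along the tool's x, y, z in m, then the turn, a rotation vector about the tool's x, y, z in degrees, then the finger opening in m, from 0 to 0.0854. A call has 1 to 20 rows; each row shifts and turns the pose as measured when the row begins, along the tool's axes as they then stand; what a row does not reach is not made up. A row lasts 1/12 s, in which the tool goes at most 41.7 mm and 7.16 degrees, less where a joint would pass 70% of its speed; a pose out of reach is approached as far as the arm can. A call with a gripper value outside its range is refused whole. The fingers move at their own pace and stop on an object; "squeeze" is the grip in N (left out, the last holds). Time passes only in rows, so rows that do not move let the fingers close. It gives the time, the measured TCP pose, the force and the opening at its end, in the units of the state.
- ctrl.get_obs(): the state, without advancing time (a new reading comes with each control period).
- get_image(name): name is "scene" or "top"; returns the picture (480x640x3 uint8, red, green, blue); there is no depth.
- calibration(name): a dict with "fx", "fy", "cx", "cy" (pixels), "k1" (the pictures are not rectified: a ray, as slopes to the right and down, at radius r is drawn at 1 + k1 r^2 times it, then the intrinsics apply), "cam_to_world" (4x4, takes a point from camera to world coordinates). Camera axes: x right, y down, z forward; pixel columns grow to the right and rows downward; lengths in m; the calibration is good to about 2 mm. A picture is of the moment at which its call begins. calibration takes no time and is no camera call.
- finish_job(): hands the job in, once; it reports no verdict.
Trained networks look in the newest picture that a camera, given by its name, has taken for a name from the list of things; names that differ only in an ending like _2 or _b are one class to them, and where a whole thing is asked for, a point or a joint stands for the part that bears it (a point fixed in the world has none). Each returns a list of dicts, best first, with "conf" (0 to 1); they miss things now and then, are a little off and sometimes report something else, mostly with a low value. They report only what shows in the picture. A call takes as long as a camera call. They do not tell look-alikes from the thing itself.
- search_frame(camera, thing): "at" ([x, y, z] in m, in the coordinates of the camera as it stood for that picture, good to about 4 mm: the middle of the surface that is visible of it).
- cut_out(camera, thing): "mask" (480x640 bool, what is visible of it).
- mark_of(camera, thing): "at" ([x, y, z] in m, in the coordinates of the camera as it stood for that picture, good to about 4 mm: a listed point, or the origin of a listed thing).
The state is a dict: "t": time; "q": joint angles; "dq": joint speeds; "effort": joint torques, N m; "tool_pos": TCP position; "tool_rot": TCP orientation; "contact_force": force on the tool from outside, world axes, zero at the start; "wrist_torque": the same for the moment, N m; "opening": finger opening in m.
Only numpy, scipy, OpenCV 4.12 (cv2) and the standard library are available. Lean on these libraries where they do the work, as an engineer would, in place of code of your own. Each camera call takes 0.05 s, during which the arm holds its last target. There are 200 camera calls.

## Working session

There is one attempt and no reset: what is moved stays moved. The work goes in short steps, Python scripts to look and compute and a tool call to move; the robot and the scene stay as the last step left them, time stands still between calls to the robot, and variables do not carry over. Pictures are saved under pics/ and viewed, about 8 in all and at most 12, crops included, and the job is handed in when it is done.

Besides the shell and the picture viewer there is one more tool, called as name([rows], argument=value, ...), one row to a line, values as JSON. arm_command: Moves the arm, as the interface text tells. Its arguments: {"type":"object","properties":{"plan":{"type":"array","items":{"type":"array","items":{"type":"array","items":{"type":"number"}}}},"squeeze":{"type":"number"}},"required":["plan"]}

```bash
mkdir -p pics
cat > h.py <<'E'
import numpy as np, cv2
from station import ctrl, get_image, calibration, finish_job, search_frame, cut_out, mark_of
from scipy.spatial.transform import Rotation as R
def K(c):
    k=calibration(c); return np.array([[k['fx'],0,k['cx']],[0,k['fy'],k['cy']],[0,0,1.]]),np.array([k['k1'],0,0,0.]),np.array(k['cam_to_world'])
def w(c,p):
    T=K(c)[2]; return T[:3,:3]@np.array(p)+T[:3,3]
def proj(c,P):
    A,d,T=K(c); I=np.linalg.inv(T); return cv2.projectPoints(np.array(P,float).reshape(-1,3),cv2.Rodrigues(I[:3,:3])[0],I[:3,3],A,d)[0].reshape(-1,2)
def onz(c,uv,z):
    A,d,T=K(c); n=cv2.undistortPoints(np.array(uv,float).reshape(-1,1,2),A,d).reshape(-1,2)
    r=np.c_[n,np.ones(len(n))]@T[:3,:3].T; return T[:3,3]+r*((z-T[2,3])/r[:,2])[:,None]
def save(im,n): cv2.imwrite('pics/'+n+'.png',cv2.cvtColor(im,cv2.COLOR_RGB2BGR))
def obs():
    o=ctrl.get_obs(); print('t',round(o['t'],2),'pos',np.round(o['tool_pos'],4),'F',np.round(o['contact_force'],1),'op',round(float(o['opening']),4)); print(np.round(R.from_rotvec(o['tool_rot']).as_matrix(),4).tolist()); return o
E
python3 - <<'E'
from h import *
o=obs()
for c in ['scene','top']:
    im=get_image(c); save(im,c+'0'); print(c,np.round(K(c)[2],3).tolist())
    for n in ['gauge','gauge_grip','holder','holder_top','stand','stand_hole','verdict_top','verdict_base','oil','cube','coverslips']:
        r=mark_of(c,n); print(n,[(round(x['conf'],2),np.round(w(c,x['at']),3).tolist()) for x in r[:3]])
E
```

```text
t 0.0 pos [0.1843 0.5966 0.2301] F [ 0.2  0.4 -0.4] op 0.0855
[[-0.0008, 0.2953, 0.9554], [-0.0019, 0.9554, -0.2953], [-1.0, -0.002, -0.0002]]
scene [[-0.816, -0.313, 0.486, -0.224], [-0.577, 0.408, -0.707, 1.408], [0.024, -0.858, -0.514, 0.868], [0.0, 0.0, 0.0, 1.0]]
gauge [(0.96, [0.405, 0.75, 0.019]), (0.74, [0.459, 0.308, 0.025]), (0.68, [0.444, 0.407, 0.016])]
gauge_grip [(0.84, [0.403, 0.749, 0.054]), (0.62, [0.456, 0.304, 0.062]), (0.6, [0.444, 0.403, 0.057])]
holder [(0.58, [0.538, 0.155, 0.005])]
holder_top [(0.77, [0.537, 0.155, 0.03])]
stand [(0.74, [0.463, 0.309, 0.002])]
stand_hole [(0.5, [0.457, 0.309, 0.026])]
verdict_top []
verdict_base [(0.61, [0.572, -0.096, 0.005])]
oil [(0.22, [0.459, 0.307, 0.022])]
cube [(0.72, [0.67, 0.25, 0.002]), (0.24, [0.573, -0.098, 0.003])]
coverslips [(0.59, [0.459, 0.309, 0.023]), (0.45, [0.699, 0.045, 0.0]), (0.41, [0.46, 0.31, 0.002])]
top [[-0.009, -0.994, 0.106, 0.387], [-1.0, 0.009, 0.001, 0.313], [-0.002, -0.106, -0.994, 1.55], [0.0, 0.0, 0.0, 1.0]]
gauge [(0.74, [0.362, 0.251, 0.014]), (0.69, [0.457, 0.037, 0.015]), (0.64, [0.407, 0.749, 0.014])]
gauge_grip [(0.7, [0.455, 0.313, 0.066]), (0.7, [0.451, 0.039, 0.056]), (0.64, [0.365, 0.252, 0.057])]
holder [(0.86, [0.533, 0.145, 0.003])]
holder_top [(0.87, [0.541, 0.149, 0.03])]
stand [(0.62, [0.458, 0.305, 0.0])]
stand_hole [(0.6, [0.459, 0.304, 0.022])]
verdict_top [(0.55, [0.569, -0.1, 0.054])]
verdict_base [(0.73, [0.536, 0.15, 0.032]), (0.56, [0.572, -0.097, -0.0])]
oil [(0.6, [0.405, 0.179, 0.001])]
cube [(0.77, [0.67, 0.241, 0.004])]
coverslips [(0.58, [0.689, 0.041, 0.001])]
```

View pics/scene0.png

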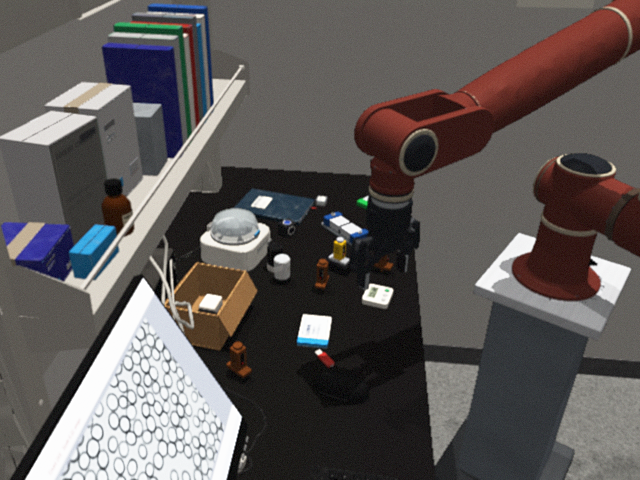

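View pics/top0.png

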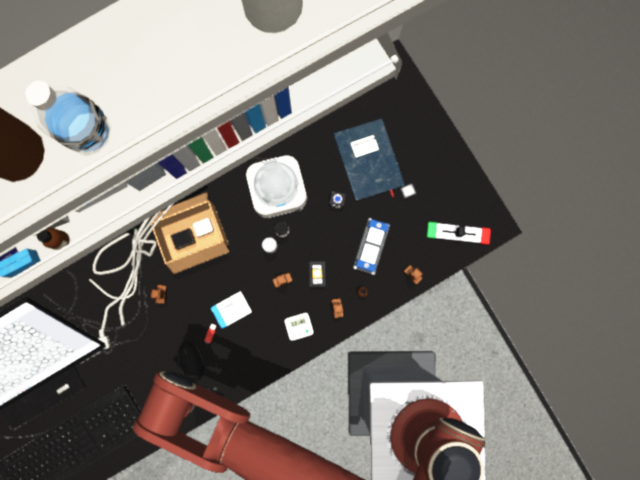

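The scene picture shows the yellow gauge at (340,250) in its stand, the blue clamps at (345,225), and brown look-alikes around them. In the top picture the gauge is at (317,272), the holder at (372,246), and the slider at (459,233) with green to the left (+y) and red to the right. Next I'll measure orientations from magnified crops.

Run:
```python
from h import *
im=get_image('top')
c=im[210:310,295:395]; c2=im[210:265,420:500]
a=cv2.resize(c,None,fx=4,fy=4,interpolation=cv2.INTER_CUBIC); b=cv2.resize(c2,None,fx=4.9,fy=4.9,interpolation=cv2.INTER_CUBIC)
o=np.zeros((400,400+b.shape[1],3),np.uint8); o[:,:400]=a; o[:b.shape[0],400:]=b; save(o,'crop1')
obs()
hsv=cv2.cvtColor(im,cv2.COLOR_RGB2HSV)
def reg(name,lo,hi,box,z):
    m=cv2.inRange(hsv,lo,hi); k=np.zeros_like(m); x0,y0,x1,y1=box;k[y0:y1,x0:x1]=m[y0:y1,x0:x1]
    v,u=np.nonzero(k); p=onz('top',np.c_[u,v],z)[:,:2]; r=cv2.minAreaRect(p.astype(np.float32)*1000)
    print(name,len(u),np.round(p.mean(0),4),r); return p
reg('yellow',(18,120,80),(35,255,255),(295,250,340,300),.05)
b=reg('blue',(100,120,50),(130,255,255),(345,205,400,285),.033)
w_=reg('alu',(0,0,130),(179,60,255),(355,218,392,272),.03)
g=reg('green',(45,120,60),(85,255,255),(415,210,445,250),.016)
r=reg('red',(0,150,80),(8,255,255),(470,215,500,255),.016)
l,cc=cv2.kmeans((b*1000).astype(np.float32),2,None,(3,100,.01),5,cv2.KMEANS_PP_CENTERS)[1:]; print(cc, np.bincount(l.ravel()))
for n in ['gauge','holder','stand','verdict_base','verdict_top']:
    for x in cut_out('top',n)[:3]:
        v,u=np.nonzero(x['mask']); p=onz('top',np.c_[u,v],{'gauge':.06,'holder':.03,'stand':.024,'verdict_base':.014,'verdict_top':.055}[n])[:,:2]
        print(n,round(x['conf'],2),np.round([u.mean(),v.mean()]),cv2.minAreaRect((p*1000).astype(np.float32)))
```

```text
t 1.25 pos [0.1846 0.5971 0.2313] F [-1.  -0.3 -0.6] op 0.0857
[[0.0, 0.2953, 0.9554], [-0.0, 0.9554, -0.2953], [-1.0, -0.0, 0.0]]
yellow 24 [0.4549 0.3068] ((457.1741638183594, 305.190673828125), (27.55341148376465, 19.285860061645508), 89.46063995361328)
blue 225 [0.537  0.1514] ((537.1216430664062, 150.49029541015625), (54.76404571533203, 142.9837646484375), 71.93743896484375)
alu 677 [0.5361 0.15  ] ((534.6083984375, 150.2497100830078), (59.69235610961914, 147.78378295898438), 72.4516372680664)
green 156 [ 0.5808 -0.0209] ((580.881591796875, -20.773828506469727), (25.681148529052734, 50.14555358886719), 81.72284698486328)
red 153 [ 0.5617 -0.1797] ((562.0025634765625, -179.37173461914062), (28.03474235534668, 50.9530029296875), 80.38961791992188)
[[594.58685 132.39706]
 [478.86356 170.53708]] [113 112]
gauge 0.71 [337. 308.] ((363.0982666015625, 250.25802612304688), (45.67966079711914, 24.568857192993164), 10.664433479309082)
gauge 0.68 [282. 280.] ((441.6335144042969, 401.8861083984375), (27.68337059020996, 48.76666259765625), 22.702579498291016)
gauge 0.65 [159. 294.] ((403.6163024902344, 744.328369140625), (44.029117584228516, 36.33198547363281), 0.8499174118041992)
holder 0.89 [371. 248.] ((533.1270751953125, 151.9869384765625), (64.68230438232422, 149.8939208984375), 71.74002075195312)
holder 0.2 [317. 275.] ((455.34100341796875, 305.1047668457031), (22.348772048950195, 47.4490966796875), 89.472900390625)
stand 0.53 [317. 274.] ((457.04229736328125, 305.05364990234375), (39.31428527832031, 67.2611083984375), 89.46086120605469)
stand 0.29 [371. 247.] ((533.8778686523438, 152.1407928466797), (63.804466247558594, 149.0486297607422), 71.14611053466797)
verdict_base 0.78 [458. 233.] ((570.3741455078125, -99.10154724121094), (182.23394775390625, 45.714839935302734), 83.02486419677734)
```

View pics/crop1.png

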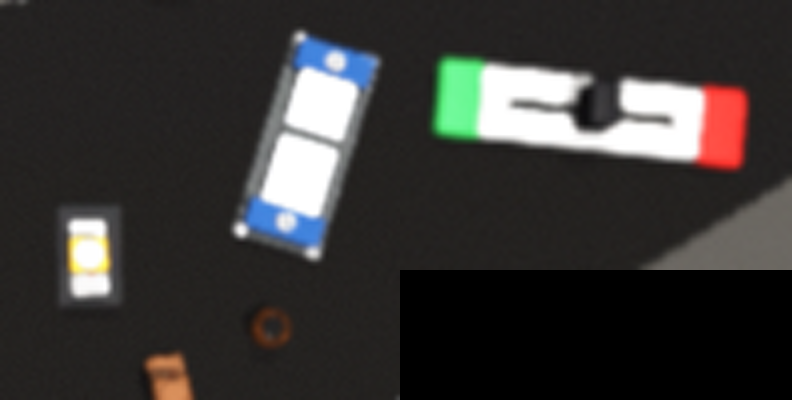

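The crop shows the stand's long side along world x. The keyway is the dark line at crop (312,138), running across the holder, which is yawed about −18°. The slider is near mid-track, with the green end at +y. I'm moving above the gauge.

arm_command([
  [[0.02,0,0,-5.7,0,0,0.06],[0.02,0,0,-5.7,0,0,0.06],[0.02,0,0,-5.8,0,0,0.06],[0,-0.029,0.027,0,0,0,0.06],[0,-0.029,0.027,0,0,0,0.06],[0,-0.029,0.027,0,0,0,0.06],[0,-0.029,0.027,0,0,0,0.06],[0,-0.029,0.027,0,0,0,0.06],[0,-0.029,0.027,0,0,0,0.06],[0,-0.029,0.027,0,0,0,0.06],[0,-0.029,0.027,0,0,0,0.06],[0,-0.029,0.027,0,0,0,0.06],[0,-0.029,0.027,0,0,0,0.06],[0,0,0,0,0,0,0.06]],
], squeeze=40)

```text
t: 2.67
tool_pos: [0.4697, 0.3025, 0.1687]
tool_rot: [-0.016, 1.567, 0.023]
contact_force: [0.3, -0.5, 0.1]
opening: 0.0598
```

Run:
```python
from h import *
obs()
print(onz('top',[[373,244.5],[372,246.2]],.03))
im=get_image('scene'); c=im[200:290,300:400]; save(cv2.resize(c,None,fx=6,fy=6,interpolation=cv2.INTER_CUBIC),'s2')
for n in ['gauge','gauge_grip','stand_hole','holder_top','stand','holder']:
  r=mark_of('scene',n); print(n,[(round(x['conf'],2),np.round(w('scene',x['at']),4).tolist()) for x in r[:4]])
```

```text
t 2.67 pos [0.4697 0.3025 0.1687] F [ 0.3 -0.5  0.1] op 0.0598
[[0.0033, -0.025, 0.9997], [0.0048, 0.9997, 0.025], [-1.0, 0.0047, 0.0035]]
[[0.53796621 0.14695651 0.03      ]
 [0.53319606 0.14986949 0.03      ]]
gauge [(0.89, [0.4612, 0.3104, 0.0255]), (0.78, [0.3623, 0.2542, 0.0184]), (0.76, [0.4542, 0.0376, 0.0153]), (0.67, [0.442, 0.406, 0.0167])]
gauge_grip [(0.66, [0.4043, 0.7489, 0.0533]), (0.65, [0.3637, 0.2554, 0.0574]), (0.56, [0.4428, 0.4017, 0.0582]), (0.52, [0.4539, 0.3067, 0.0656])]
stand_hole [(0.64, [0.4577, 0.3055, 0.0222])]
holder_top [(0.92, [0.5378, 0.1509, 0.0299])]
stand [(0.53, [0.4602, 0.3079, 0.0006]), (0.22, [0.4553, 0.3083, 0.0645])]
holder [(0.71, [0.5383, 0.1551, -0.0019])]
```

View pics/s2.png

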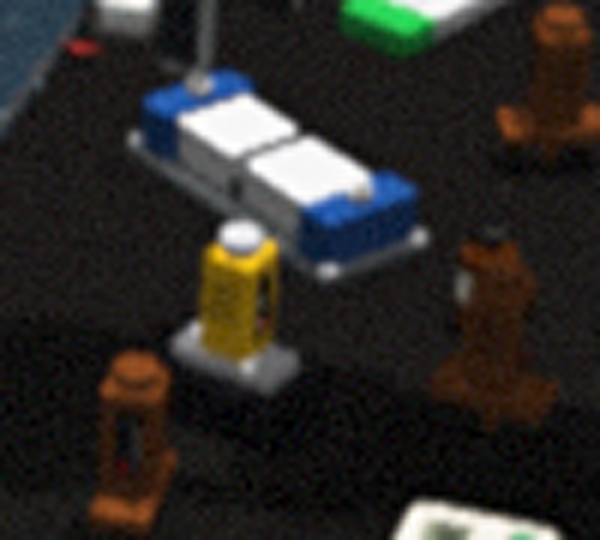

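The crop shows the yellow gauge upright in the stand, with its column at crop (240,290). The pointer is low on the −x face, and the keyway's end shows at (235,185) on the workpiece. I'll correct x, y and yaw, descend and grip.

arm_command([
  [[0.02,0.0033,-0.0125,1.4,0,0,0.06],[0.03,0,0,0,0,0,0.06],[0.03,0,0,0,0,0,0.06],[0.02,0,0,0,0,0,0.06],[0.01,0,0,0,0,0,0.06],[0.0,0,0,0,0,0,0.06]],
])

```text
t: 3.52
tool_pos: [0.4493, 0.3195, 0.058]
tool_rot: [-0.008, 1.563, 0.025]
contact_force: [0.4, -0.1, -0.3]
opening: 0.0603
```

Run:
```python
from h import *
obs()
```

```text
t 3.52 pos [0.4493 0.3195 0.058 ] F [ 0.4 -0.1 -0.3] op 0.0603
[[0.0074, -0.0207, 0.9998], [0.0108, 0.9997, 0.0206], [-0.9999, 0.0106, 0.0077]]
```

```bash
cat >> h.py <<'E'
def to(p,yaw=0,verbose=True):
    o=obs(); A=R.from_rotvec(o['tool_rot']); a=np.radians(yaw); c,s=np.cos(a),np.sin(a)
    B=R.from_matrix(np.array([[0,-s,c],[0,c,s],[-1,0,0]]))
    print('shift',np.round(A.inv().apply(np.array(p)-o['tool_pos']),4),'turn',np.round(np.degrees((A.inv()*B).as_rotvec()),2))
E
python3 - <<'E'
from h import *
to([.4575,.3055,.047])
E
```

```text
t 3.52 pos [0.4493 0.3195 0.058 ] F [ 0.4 -0.1 -0.3] op 0.0603
[[0.0074, -0.0207, 0.9998], [0.0108, 0.9997, 0.0206], [-0.9999, 0.0106, 0.0077]]
shift [ 0.0109 -0.0143  0.0079] turn [ 1.19  0.43 -0.61]
```

arm_command([
  [[0.0,-0.014,0.008,1.2,0.4,-0.6,0.06],[0,0,0,0,0,0,0.06],[0.01,0,0,0,0,0,0.06],[0,0,0,0,0,0,0.06],[0,0,0,0,0,0,0.06]],
])

```text
t: 3.93
tool_pos: [0.4601, 0.3071, 0.0515]
tool_rot: [0.001, 1.565, 0.002]
contact_force: [0.1, 0.1, 0.7]
opening: 0.0596
```

Run:
```python
from h import *
to([.4575,.3055,.047])
```

```text
t 3.93 pos [0.4601 0.3071 0.0515] F [0.1 0.1 0.7] op 0.0596
[[0.0057, -0.0006, 1.0], [0.0019, 1.0, 0.0006], [-1.0, 0.0019, 0.0057]]
shift [ 0.0045 -0.0016 -0.0027] turn [ 0.04  0.33 -0.11]
```

arm_command([
  [[0.004,-0.0016,-0.0026,0,0.3,0,0.06],[0,0,0,0,0,0,0.04],[0,0,0,0,0,0,0.0],[0,0,0,0,0,0,0.0],[0,0,0,0,0,0,0.0],[0,0,0,0,0,0,0.0],[0,0,0,0,0,0,0.0]],
], squeeze=40)

```text
t: 4.52
tool_pos: [0.4583, 0.3059, 0.0488]
tool_rot: [0.002, 1.568, 0.003]
contact_force: [0.8, 0.3, -1.1]
opening: 0.0234
```

Run:
```python
from h import *
to([.4575,.3055,.047])
r=mark_of('scene','gauge')
```

```text
t 4.52 pos [0.4583 0.3059 0.0488] F [ 0.8  0.3 -1.1] op 0.0234
[[0.0028, -0.0007, 1.0], [0.0034, 1.0, 0.0007], [-1.0, 0.0034, 0.0028]]
shift [ 0.0018 -0.0004 -0.0008] turn [ 0.04  0.16 -0.2 ]
```

arm_command([
  [[-0.02,0,0,0,0,0,0.0],[-0.03,0,0,0,0,0,0.0],[-0.03,0,0,0,0,0,0.0],[-0.01,0,0,0,0,0,0.0],[0,0,0,0,0,0,0.0],[0,0,0,0,0,0,0.0]],
])

```text
t: 5.07
tool_pos: [0.4557, 0.3045, 0.1372]
tool_rot: [0.0, 1.574, 0.001]
contact_force: [0.3, 0.9, -2.1]
opening: 0.0237
```

Run:
```python
from h import *
for c,f in (('top','top0'),('scene','scene0')):
  im=cv2.imread(f'pics/{f}.png',0).astype(np.float32)
  for yaw in (-17,-18.2,-19.5):
    a=np.radians(yaw); ex=np.array([np.cos(a),np.sin(a),0]); ey=np.array([-np.sin(a),np.cos(a),0])
    s=np.arange(-80,81,1)/1000.; t=np.arange(-14,15,1)/1000.
    P=np.array([.536,.151,.03])+s[:,None,None]*ex+t[None,:,None]*ey
    uv=proj(c,P).reshape(len(s),len(t),2).astype(np.float32)
    g=cv2.remap(im,uv[...,0],uv[...,1],cv2.INTER_LINEAR).mean(1)
    d=g[70:95]; wt=np.clip(235-d,0,None)*(d<225); k=70+np.argmin(d)
    print(c,yaw,'min',s[k]*1000,g[k],'prof',g[68:94].astype(int).tolist())
    if yaw==-18.2: print('ends',[int(x) for x in g[::2]])
to([.5355,.1495,.15],-18.2)
```

```text
top -17 min 5.0 155.3421 prof [255, 255, 255, 254, 255, 255, 255, 254, 254, 254, 252, 248, 238, 222, 199, 175, 159, 155, 164, 185, 210, 231, 245, 251, 253, 254]
top -18.2 min 5.0 154.71677 prof [255, 255, 255, 254, 255, 255, 255, 254, 254, 254, 252, 248, 238, 222, 199, 175, 158, 154, 164, 185, 210, 231, 245, 251, 253, 254]
ends [35, 48, 69, 85, 89, 92, 104, 121, 141, 158, 168, 173, 174, 168, 164, 182, 221, 247, 254, 254, 255, 254, 255, 255, 255, 254, 254, 255, 255, 255, 255, 254, 255, 255, 255, 255, 255, 255, 254, 252, 238, 199, 158, 164, 210, 245, 253, 254, 255, 254, 254, 255, 255, 255, 255, 254, 255, 255, 255, 254, 254, 255, 254, 253, 244, 212, 166, 148, 157, 171, 177, 177, 170, 157, 134, 104, 73, 50, 38, 34, 33]
top -19.5 min 5.0 154.88898 prof [255, 255, 254, 254, 254, 255, 254, 254, 254, 254, 252, 248, 238, 221, 199, 176, 159, 154, 165, 185, 210, 231, 245, 251, 253, 254]
scene -17 min 5.0 160.27597 prof [246, 246, 246, 246, 247, 247, 247, 246, 244, 240, 234, 226, 215, 202, 188, 175, 165, 160, 161, 169, 180, 194, 208, 220, 230, 237]
scene -18.2 min 5.0 159.56297 prof [246, 246, 2
[... 167 characters left out ...]
, 87, 94, 104, 117, 133, 154, 180, 208, 229, 241, 246, 247, 247, 247, 246, 246, 246, 246, 245, 246, 246, 245, 246, 246, 246, 247, 247, 244, 234, 215, 188, 165, 161, 180, 208, 230, 243, 248, 248, 247, 247, 246, 246, 246, 245, 246, 246, 246, 247, 248, 248, 246, 240, 223, 194, 155, 119, 96, 84, 84, 92, 102, 109, 112, 111, 105, 94, 79, 64, 49]
scene -19.5 min 5.0 159.7399 prof [246, 246, 246, 247, 247, 247, 247, 246, 244, 240, 234, 226, 215, 202, 188, 175, 164, 159, 161, 168, 180, 194, 208, 220, 230, 237]
t 5.07 pos [0.4557 0.3045 0.1372] F [ 0.3  0.9 -2.1] op 0.0237
[[-0.0028, -0.0005, 1.0], [0.0011, 1.0, 0.0005], [-1.0, 0.0011, -0.0028]]
shift [-0.0132 -0.1551  0.0796] turn [18.23 -0.17 -0.03]
```

Both cameras put the groove about 5 mm to +x of the holder centre, near (0.541,0.149). I'm carrying the gauge to about 11 mm before it.

arm_command([
  [[0,-0.03,0.015,0,0,0,0],[0,-0.03,0.015,0,0,0,0],[0,-0.03,0.015,0,0,0,0],[0,-0.03,0.015,0,0,0,0],[0,-0.03,0.014,0,0,0,0],[0,0,0,0,0,0,0],[0,0,0,6.0,0,0,0],[0,0,0,6.0,0,0,0],[0,0,0,6.2,0,0,0],[0,0,0,0,0,0,0],[0,0,0,0,0,0,0]],
])

```text
t: 5.98
tool_pos: [0.5209, 0.1464, 0.1119]
tool_rot: [0.251, 1.59, -0.266]
contact_force: [-0.6, 0.4, -2.2]
opening: 0.0236
```

Run:
```python
from h import *
to([.5303,.1529,.09],-18.2)
```

```text
t 5.98 pos [0.5209 0.1464 0.1119] F [-0.6  0.4 -2.2] op 0.0236
[[-0.0358, 0.3218, 0.9461], [-0.0037, 0.9467, -0.3221], [-0.9994, -0.015, -0.0327]]
shift [0.0215 0.0095 0.0075] turn [-0.59 -1.88  0.85]
```

arm_command([
  [[0,0.0095,0.0075,-0.6,-1.9,0.85,0],[0,0,0,0,0,0,0],[0,0,0,0,0,0,0],[0.012,0,0,0,0,0,0],[0,0,0,0,0,0,0],[0,0,0,0,0,0,0]],
])

```text
t: 6.48
tool_pos: [0.5273, 0.1534, 0.0936]
tool_rot: [0.239, 1.565, -0.243]
contact_force: [0.5, -0.2, -1.2]
opening: 0.0236
```

Run:
```python
from h import *
to([.5303,.1529,.08],-18.2)
```

```text
t 6.48 pos [0.5273 0.1534 0.0936] F [ 0.5 -0.2 -1.2] op 0.0236
[[-0.0083, 0.3022, 0.9532], [-0.0015, 0.9532, -0.3022], [-1.0, -0.0039, -0.0075]]
shift [0.0135 0.0005 0.0031] turn [ 0.61 -0.43  0.23]
```

arm_command([
  [[0.012,0,0.003,0.6,-0.4,0.2,0],[0,0,0,0,0,0,0],[0,0,0,0,0,0,0],[0,0,0,0,0,0,0]],
])

```text
t: 6.82
tool_pos: [0.5293, 0.1522, 0.0808]
tool_rot: [0.248, 1.559, -0.25]
contact_force: [0.2, 0.2, -1.4]
opening: 0.0237
```

```bash
cat >> h.py <<'E'
def avg(n=6):
    f=[];p=[]
    for i in range(n):
        get_image('top'); o=ctrl.get_obs(); f.append(o['contact_force']); p.append(o['tool_pos'])
    print('avg F',np.round(np.mean(f,0),2),'p',np.round(np.mean(p,0),4))
E
python3 - <<'E'
from h import *
avg(4); to([.5303,.1529,.069],-18.2)
E
```

```text
avg F [ 0.09  0.25 -1.28] p [0.5298 0.1523 0.0813]
t 7.02 pos [0.5299 0.1523 0.0814] F [ 0.5  0.1 -1.7] op 0.0237
[[-0.0014, 0.3115, 0.9502], [-0.0004, 0.9502, -0.3115], [-1.0, -0.0008, -0.0012]]
shift [0.0124 0.0007 0.0002] turn [ 0.05 -0.07  0.05]
```

arm_command([
  [[0.007,0,0,0,0,0,0],[0,0,0,0,0,0,0],[0.004,0,0,0,0,0,0],[0,0,0,0,0,0,0],[0.003,0,0,0,0,0,0],[0,0,0,0,0,0,0],[0,0,0,0,0,0,0]],
])

```text
t: 7.6
tool_pos: [0.5313, 0.1526, 0.0682]
tool_rot: [0.248, 1.555, -0.248]
contact_force: [-0.4, -0.4, 1.3]
opening: 0.0236
```

Run:
```python
from h import *
avg(4); to([.5303,.1529,.067],-18.2)
```

```text
avg F [-1.23 -0.04  0.96] p [0.5312 0.1525 0.0682]
t 7.8 pos [0.5313 0.1526 0.0682] F [-1.6  1.   0. ] op 0.0234
[[0.0018, 0.3112, 0.9503], [-0.0001, 0.9503, -0.3112], [-1.0, 0.0005, 0.0017]]
shift [ 0.0012  0.     -0.001 ] turn [ 0.07  0.1  -0.03]
```

Contact: Fz is up about 2.2 N at 2.6 mm of compression, which fits the spring. Now I'll drag along +x of the holder.

arm_command([
  [[0,0,0.0015,0,0,0,0],[0,0,0.0015,0,0,0,0],[0,0,0.0015,0,0,0,0],[0,0,0,0,0,0,0]],
])

```text
t: 8.13
tool_pos: [0.5351, 0.1515, 0.0681]
tool_rot: [0.249, 1.557, -0.248]
contact_force: [-0.7, -0.6, 0.2]
opening: 0.0233
```

Run:
```python
from h import *
avg(3); to([.5407,.1494,.0675],-18.2)
```

```text
avg F [-0.42  0.04  1.29] p [0.5351 0.1515 0.0682]
t 8.28 pos [0.5351 0.1515 0.0682] F [-0.3 -0.9  1.7] op 0.0236
[[0.0002, 0.3112, 0.9504], [0.0008, 0.9504, -0.3112], [-1.0, 0.0008, -0.0001]]
shift [ 0.0007 -0.0003  0.006 ] turn [ 0.07 -0.   -0.05]
```

arm_command([
  [[0.0005,0,0.0015,0,0,0,0],[0,0,0.0015,0,0,0,0],[0,0,0,0,0,0,0]],
])

```text
t: 8.53
tool_pos: [0.5387, 0.1505, 0.068]
tool_rot: [0.249, 1.555, -0.247]
contact_force: [1.0, -0.7, 1.2]
opening: 0.0235
```

Run:
```python
from h import *
avg(3); to([.5407,.1494,.0675],-18.2)
```

```text
avg F [ 1.71 -0.71  0.86] p [0.5387 0.1505 0.0681]
t 8.68 pos [0.5387 0.1506 0.0681] F [ 2.4 -0.7  0.3] op 0.0236
[[0.0017, 0.3112, 0.9503], [0.001, 0.9503, -0.3112], [-1.0, 0.0014, 0.0013]]
shift [ 0.0006 -0.0005  0.0023] turn [ 0.07  0.07 -0.08]
```

arm_command([
  [[0,0,0.0012,0,0,0,0],[0,0,0,0,0,0,0]],
])

```text
t: 8.85
tool_pos: [0.5398, 0.1501, 0.0679]
tool_rot: [0.249, 1.555, -0.247]
contact_force: [1.4, -0.5, -0.1]
opening: 0.0235
```

Run:
```python
from h import *
avg(3); to([.5407,.1494,.0675],-18.2)
```

```text
avg F [ 1.18  0.02 -0.69] p [0.5398 0.1501 0.0679]
t 9.0 pos [0.5398 0.1501 0.0679] F [ 0.6 -0.7 -0.9] op 0.0233
[[0.0018, 0.3112, 0.9503], [0.0009, 0.9503, -0.3112], [-1.0, 0.0015, 0.0014]]
shift [ 0.0004 -0.0004  0.0011] turn [ 0.07  0.08 -0.08]
```

arm_command([
  [[0,0,0.0012,0,0,0,0],[0,0,0,0,0,0,0]],
])

```text
t: 9.17
tool_pos: [0.5401, 0.1498, 0.0671]
tool_rot: [0.249, 1.557, -0.248]
contact_force: [-0.4, -0.5, -0.9]
opening: 0.0238
```

Run:
```python
from h import *
avg(3); to([.5407,.1494,.0675],-18.2)
```

```text
avg F [ 0.46 -0.01 -1.21] p [0.5401 0.1498 0.0671]
t 9.32 pos [0.5401 0.1498 0.0672] F [-0.3 -0.2 -1.3] op 0.0236
[[-0.0, 0.311, 0.9504], [0.0009, 0.9504, -0.311], [-1.0, 0.0008, -0.0003]]
shift [-0.0003 -0.0002  0.0007] turn [ 0.08 -0.02 -0.05]
```

arm_command([
  [[0,0,0.0012,0,0,0,0],[0,0,0,0,0,0,0]],
])

```text
t: 9.48
tool_pos: [0.5407, 0.1494, 0.0668]
tool_rot: [0.249, 1.558, -0.248]
contact_force: [0.8, -0.1, -1.3]
opening: 0.0233
```

Run:
```python
from h import *
avg(3); to([.5407,.1494,.0675],-18.2)
```

```text
avg F [ 0.21  0.21 -1.77] p [0.5407 0.1495 0.0668]
t 9.63 pos [0.5407 0.1495 0.0668] F [ 0.4  0.7 -1.9] op 0.0237
[[-0.0013, 0.3109, 0.9504], [0.0009, 0.9504, -0.3109], [-1.0, 0.0005, -0.0015]]
shift [-0.0007 -0.0001  0.    ] turn [ 0.08 -0.09 -0.03]
```

Fz is back to the bare weight with no side force: the probe is in the groove. I'll nudge towards the middle and lower.

arm_command([
  [[0,0,0.0007,0,0,0,0],[0,0,0,0,0,0,0],[0.004,0,0,0,0,0,0],[0,0,0,0,0,0,0],[0.004,0,0,0,0,0,0],[0,0,0,0,0,0,0]],
])

```text
t: 10.13
tool_pos: [0.5417, 0.1493, 0.0584]
tool_rot: [0.249, 1.557, -0.247]
contact_force: [-2.1, 0.2, 0.8]
opening: 0.0235
```

Run:
```python
from h import *
avg(3); to([.5412,.1493,.0548],-18.2)
```

```text
avg F [-1.26 -0.07  0.73] p [0.5418 0.1493 0.0591]
t 10.28 pos [0.5418 0.1494 0.0592] F [-2.1 -0.4  0.9] op 0.0236
[[-0.0005, 0.3109, 0.9504], [0.001, 0.9504, -0.3109], [-1.0, 0.0008, -0.0008]]
shift [ 0.0044 -0.0003 -0.0006] turn [ 0.09 -0.05 -0.05]
```

arm_command([
  [[0,0,-0.0006,0,0,0,0],[0,0,0,0,0,0,0],[0.002,0,0,0,0,0,0],[0,0,0,0,0,0,0],[0.0015,0,0,0,0,0,0],[0,0,0,0,0,0,0]],
])

```text
t: 10.78
tool_pos: [0.5421, 0.1497, 0.0566]
tool_rot: [0.249, 1.555, -0.247]
contact_force: [-1.6, 0.5, 1.6]
opening: 0.0234
```

Run:
```python
from h import *
avg(3); to([.5412,.1493,.0548],-18.2)
```

```text
avg F [-0.53  0.4   0.93] p [0.5421 0.1497 0.0568]
t 10.93 pos [0.5421 0.1497 0.0568] F [-0.6  0.1  0.6] op 0.0232
[[0.0017, 0.3108, 0.9505], [0.0013, 0.9505, -0.3108], [-1.0, 0.0018, 0.0012]]
shift [ 0.002  -0.0007 -0.0008] turn [ 0.09  0.07 -0.1 ]
```

arm_command([
  [[0.0015,0,-0.0005,0,0,0,0],[0,0,0,0,0,0,0],[0.001,0,0,0,0,0,0],[0.0005,0,0,0,0,0,0]],
])

```text
t: 11.27
tool_pos: [0.5422, 0.1498, 0.0548]
tool_rot: [0.249, 1.554, -0.247]
contact_force: [-3.8, -0.3, 6.4]
opening: 0.0235
```

Run:
```python
from h import *
avg(3); to([.5412,.1493,.0548],-18.2)
```

```text
avg F [-3.21 -0.52  4.72] p [0.5422 0.1498 0.0548]
t 11.42 pos [0.5422 0.1498 0.0548] F [-3.3 -1.7  5.7] op 0.0233
[[0.0027, 0.3108, 0.9505], [0.0009, 0.9505, -0.3108], [-1.0, 0.0017, 0.0022]]
shift [-0.     -0.0007 -0.0008] turn [ 0.09  0.13 -0.1 ]
```

The foot is touching at z = 0.0548, as predicted, with a net 6.4 N. I'll ease the side force and press to about 10 N.

arm_command([
  [[0,0,-0.0008,0,0,0,0],[0.0006,0,0,0,0,0,0],[0.0006,0,0,0,0,0,0]],
])

```text
t: 11.67
tool_pos: [0.5421, 0.1499, 0.0547]
tool_rot: [0.249, 1.553, -0.247]
contact_force: [-5.1, -1.4, 8.1]
opening: 0.0233
```

Run:
```python
from h import *
avg(3); to([.5412,.1493,.0548],-18.2)
```

```text
avg F [-3.51 -1.14  6.83] p [0.5421 0.1499 0.0547]
t 11.82 pos [0.5421 0.1499 0.0547] F [-3.3 -1.   7.7] op 0.0237
[[0.004, 0.3106, 0.9505], [0.0004, 0.9505, -0.3106], [-1.0, 0.0016, 0.0037]]
shift [-0.0001 -0.0008 -0.0006] turn [ 0.1   0.21 -0.09]
```

arm_command([
  [[0.0007,0,-0.0003,0,0.2,0,0],[0.0006,0,0,0,0,0,0]],
])

```text
t: 11.98
tool_pos: [0.5421, 0.1499, 0.0548]
tool_rot: [0.249, 1.556, -0.247]
contact_force: [-3.9, -1.1, 6.6]
opening: 0.0236
```

Run:
```python
from h import *
avg(4)
f=[]
ims=[]
for i in range(12): ims.append(get_image('scene').astype(np.float32)); f.append(ctrl.get_obs()['contact_force'])
print(np.round(np.mean(f,0),2)); im=np.mean(ims,0).astype(np.uint8)
np.save('press.npy',im)
p=proj('scene',[[.5407,.1494,.06]])[0]; print(p); u,v=p.astype(int)
save(cv2.resize(im[v-45:v+30,u-50:u+50],None,fx=7,fy=7,interpolation=cv2.INTER_CUBIC),'press')
to([.5412,.1493,.0548],-18.2)
```

```text
avg F [-3.05 -0.94  6.92] p [0.5422 0.1499 0.0548]
[-3.05 -0.8   6.24]
[345.89709945 214.36373768]
t 12.78 pos [0.5422 0.1498 0.0548] F [-2.6 -0.8  6.2] op 0.0232
[[0.0011, 0.3104, 0.9506], [0.0009, 0.9506, -0.3104], [-1.0, 0.0012, 0.0008]]
shift [-0.     -0.0008 -0.0008] turn [ 0.12  0.05 -0.07]
```

View pics/press.png

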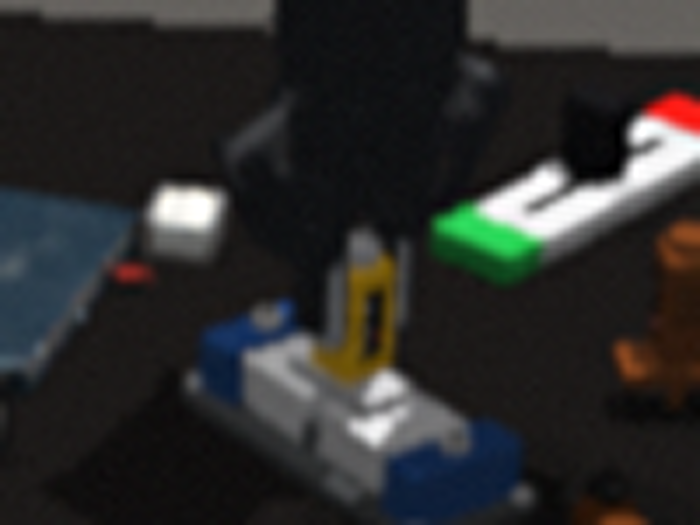

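The picture shows the foot flat on the workpiece across the keyway, whose end is at (310,435), with the column at (370,310) and its pointer slot at (375,310). I'll press slightly harder and hold longer, then find the lift-off height of the probe.

arm_command([
  [[0.0009,0,0,0,0,0,0],[0.0009,0,0,0,0,0,0],[0.0009,0,0,0,0,0,0],[0.0009,0,0,0,0,0,0],[0.0009,0,0,0,0,0,0]],
])

```text
t: 13.2
tool_pos: [0.5422, 0.1499, 0.0548]
tool_rot: [0.247, 1.558, -0.248]
contact_force: [-4.8, -1.0, 7.3]
opening: 0.0231
```

Run:
```python
from h import *
f=[];ims=[]
for i in range(22): ims.append(get_image('scene').astype(np.float32)); f.append(ctrl.get_obs()['contact_force'])
print(np.round(np.mean(f[:11],0),2),np.round(np.mean(f[11:],0),2)); im=np.mean(ims,0)
# redness around -x face column
uv=proj('scene',[[.5412,.1493,.03+h] + np.array([-.0114,.0037,0]) for h in np.arange(.008,.060,.002)])
red=(im[...,0]-im[...,1])
for h,(u,v) in zip(np.arange(8,60,2),uv):
    u0=int(round(u)); v0=int(round(v)); print(h,u0,v0,im[v0,u0-2:u0+4].astype(int).tolist())
to([.5412,.1493,.0548],-18.2)
```

```text
[-4.18 -1.03  8.07] [-4.33 -1.21  8.12]
8 348 223 [[102, 91, 68], [116, 109, 99], [173, 170, 168], [210, 210, 212], [215, 216, 219], [198, 198, 201]]
10 348 222 [[105, 81, 26], [105, 87, 45], [131, 119, 95], [174, 168, 160], [171, 169, 168], [127, 125, 127]]
12 348 222 [[105, 81, 26], [105, 87, 45], [131, 119, 95], [174, 168, 160], [171, 169, 168], [127, 125, 127]]
14 348 221 [[99, 75, 6], [99, 75, 11], [108, 84, 26], [125, 105, 62], [106, 93, 70], [56, 52, 45]]
16 348 220 [[83, 64, 12], [75, 57, 10], [88, 66, 7], [106, 81, 6], [92, 70, 14], [46, 37, 19]]
18 348 220 [[83, 64, 12], [75, 57, 10], [88, 66, 7], [106, 81, 6], [92, 70, 14], [46, 37, 19]]
20 348 219 [[74, 59, 19], [41, 35, 19], [52, 41, 14], [86, 65, 7], [90, 69, 13], [48, 39, 20]]
22 348 219 [[74, 59, 19], [41, 35, 19], [52, 41, 14], [86, 65, 7], [90, 69, 13], [48, 39, 20]]
24 348 218 [[81, 65, 20], [35, 32, 24], [25, 20, 14], [63, 47, 9], [83, 64, 13], [49, 40, 22]]
26 348 217 [[85, 66, 18], [45, 39, 29], [33, 19, 17], [66, 45, 12], [87, 66, 12], [52, 42, 22]]
28 348 217 [[85, 66, 18], [45, 39, 29], [33, 19, 17], [66, 45,
[... 977 characters left out ...]
66, 66, 69]]
50 349 210 [[88, 67, 10], [68, 52, 10], [65, 50, 10], [91, 69, 13], [71, 61, 40], [66, 66, 69]]
52 349 209 [[111, 85, 9], [103, 78, 10], [94, 72, 9], [97, 74, 11], [71, 61, 39], [65, 65, 67]]
54 349 208 [[121, 93, 20], [117, 90, 14], [113, 86, 9], [107, 82, 12], [77, 65, 39], [68, 68, 67]]
56 349 208 [[121, 93, 20], [117, 90, 14], [113, 86, 9], [107, 82, 12], [77, 65, 39], [68, 68, 67]]
58 349 207 [[114, 93, 47], [116, 93, 35], [123, 95, 18], [116, 88, 14], [83, 70, 38], [70, 69, 67]]
t 14.3 pos [0.5422 0.1499 0.0548] F [-5.2 -2.   8.4] op 0.0235
[[-0.0013, 0.3103, 0.9506], [0.0, 0.9506, -0.3103], [-1.0, -0.0004, -0.0013]]
shift [ 0.     -0.0009 -0.0008] turn [ 0.12 -0.07  0.02]
```

Held at 9.8 N net for over 1 s, with the foot flat at TCP z = 0.0548. Now I'm lifting in small steps to find where the probe leaves the bottom.

arm_command([
  [[-0.003,0,0,0,0,0,0],[0,0,0,0,0,0,0],[-0.001,0,-0.0005,0,0,0,0],[0,0,0,0,0,0,0]],
])

```text
t: 14.63
tool_pos: [0.5426, 0.1502, 0.0589]
tool_rot: [0.248, 1.555, -0.247]
contact_force: [-0.3, 0.0, 1.2]
opening: 0.0235
```

Run:
```python
from h import *
avg(4)
```

```text
avg F [ 1.3  -0.99  0.87] p [0.5426 0.1502 0.0587]
```

arm_command([
  [[-0.001,0,0,0,0,0,0],[0,0,0,0,0,0,0]],
])

```text
t: 15.0
tool_pos: [0.5423, 0.1502, 0.0592]
tool_rot: [0.248, 1.556, -0.247]
contact_force: [0.8, -0.1, 0.7]
opening: 0.0237
```

Run:
```python
from h import *
avg(4)
```

```text
avg F [ 0.26 -0.   -0.02] p [0.5423 0.1502 0.0593]
```

arm_command([
  [[-0.001,0,0,0,0,0,0],[0,0,0,0,0,0,0]],
])

```text
t: 15.37
tool_pos: [0.5415, 0.1502, 0.0596]
tool_rot: [0.248, 1.558, -0.247]
contact_force: [-0.6, -1.2, -1.2]
opening: 0.0236
```

Run:
```python
from h import *
avg(4)
```

```text
avg F [ 0.   -0.17 -1.15] p [0.5415 0.1502 0.0595]
```

arm_command([
  [[-0.001,0,0,0,0,0,0],[0,0,0,0,0,0,0]],
])

```text
t: 15.73
tool_pos: [0.5411, 0.1502, 0.0602]
tool_rot: [0.248, 1.559, -0.248]
contact_force: [0.3, -0.8, -1.3]
opening: 0.0236
```

Run:
```python
from h import *
avg(4)
```

```text
avg F [ 0.03 -0.08 -1.65] p [0.541  0.1502 0.06  ]
```

arm_command([
  [[-0.001,0,0,0,0,0,0],[0,0,0,0,0,0,0]],
])

```text
t: 16.1
tool_pos: [0.541, 0.1501, 0.0611]
tool_rot: [0.248, 1.559, -0.248]
contact_force: [0.6, 0.1, -1.8]
opening: 0.0234
```

Run:
```python
from h import *
avg(4)
```

```text
avg F [-0.07  0.05 -1.26] p [0.5409 0.1501 0.0609]
```

Lift-off is at z ≈ 0.0595, 4.7 mm above the flat position, so the depth is about 11.3 mm. That is ≥ 9, so the slider goes to green. Now returning the gauge to its stand.

arm_command([
  [[-0.02,0,0,0,0,0,0],[-0.03,0,0,0,0,0,0],[-0.03,0,0,0,0,0,0],[0,0,0,0,0,0,0],[0,0,0,0,0,0,0]],
])

```text
t: 16.72
tool_pos: [0.5399, 0.1495, 0.141]
tool_rot: [0.247, 1.562, -0.249]
contact_force: [0.1, 0.4, -3.2]
opening: 0.0233
```

Run:
```python
from h import *
to([.4583,.3059,.13],0)
```

```text
t 16.72 pos [0.5399 0.1495 0.141 ] F [ 0.1  0.4 -3.2] op 0.0233
[[-0.0057, 0.3106, 0.9505], [-0.0008, 0.9506, -0.3106], [-1.0, -0.0025, -0.0051]]
shift [ 0.0113  0.1234 -0.1261] turn [-18.09  -0.31   0.1 ]
```

arm_command([
  [[0,0.0245,-0.025,0,0,0,0],[0,0.0245,-0.025,0,0,0,0],[0,0.0245,-0.025,0,0,0,0],[0,0.0245,-0.025,0,0,0,0],[0,0.0245,-0.025,0,0,0,0],[0,0,0,0,0,0,0],[0,0,0,-6,0,0,0],[0,0,0,-6,0,0,0],[0,0,0,-6,0,0,0],[0,0,0,0,0,0,0],[0,0,0,0,0,0,0]],
])

```text
t: 17.63
tool_pos: [0.4506, 0.3081, 0.127]
tool_rot: [-0.014, 1.59, 0.0]
contact_force: [0.5, -0.2, -1.8]
opening: 0.0236
```

Run:
```python
from h import *
to([.4583,.3059,.085],0)
```

```text
t 17.63 pos [0.4506 0.3081 0.127 ] F [ 0.5 -0.2 -1.8] op 0.0236
[[-0.0192, -0.009, 0.9998], [-0.0086, 0.9999, 0.0088], [-0.9998, -0.0084, -0.0193]]
shift [ 0.0418 -0.0019  0.0084] turn [ 0.51 -1.1   0.49]
```

arm_command([
  [[0,-0.0019,0.0084,0.5,-1.1,0.5,0],[0,0,0,0,0,0,0],[0.02,0,0,0,0,0,0],[0.02,0,0,0,0,0,0],[0,0,0,0,0,0,0],[0,0,0,0,0,0,0]],
])

```text
t: 18.13
tool_pos: [0.4618, 0.3044, 0.0853]
tool_rot: [0.011, 1.567, -0.009]
contact_force: [0.9, 0.5, -2.1]
opening: 0.0239
```

Run:
```python
from h import *
to([.4583,.3059,.0700],0)
```

```text
t 18.13 pos [0.4618 0.3044 0.0853] F [ 0.9  0.5 -2.1] op 0.0239
[[0.0034, 0.0128, 0.9999], [0.0013, 0.9999, -0.0128], [-1.0, 0.0013, 0.0034]]
shift [ 0.0153  0.0014 -0.0035] turn [-0.73  0.2  -0.08]
```

arm_command([
  [[0,0.0014,-0.0034,-0.7,0.2,0,0],[0,0,0,0,0,0,0],[0.014,0,0,0,0,0,0],[0,0,0,0,0,0,0],[0,0,0,0,0,0,0]],
])

```text
t: 18.55
tool_pos: [0.4604, 0.3068, 0.0741]
tool_rot: [0.004, 1.566, 0.002]
contact_force: [0.5, -0.0, -0.8]
opening: 0.0235
```

Run:
```python
from h import *
avg(2);to([.4583,.3059,.0495],0)
```

```text
avg F [-0.27 -0.26 -1.82] p [0.4598 0.3065 0.0736]
t 18.65 pos [0.4598 0.3065 0.0736] F [-0.2 -0.2 -1.3] op 0.0235
[[0.0036, 0.0012, 1.0], [0.0033, 1.0, -0.0012], [-1.0, 0.0033, 0.0036]]
shift [ 0.0241 -0.0007 -0.0016] turn [-0.07  0.2  -0.19]
```

arm_command([
  [[0,-0.0007,-0.0016,0,0.2,-0.2,0],[0,0,0,0,0,0,0],[0.009,0,0,0,0,0,0],[0,0,0,0,0,0,0],[0.008,0,0,0,0,0,0],[0,0,0,0,0,0,0],[0,0,0,0,0,0,0]],
])

```text
t: 19.23
tool_pos: [0.4584, 0.306, 0.0554]
tool_rot: [0.001, 1.57, -0.001]
contact_force: [-0.2, 0.6, -1.4]
opening: 0.0233
```

Run:
```python
from h import *
avg(2);to([.4583,.3059,.049],0)
```

```text
avg F [-0.07 -0.51 -1.87] p [0.458  0.3058 0.0552]
t 19.33 pos [0.4581 0.3059 0.0553] F [-0.1 -0.2 -1.3] op 0.0235
[[0.0001, 0.0011, 1.0], [-0.0004, 1.0, -0.0011], [-1.0, -0.0004, 0.0001]]
shift [0.0063 0.     0.0002] turn [-0.06  0.01  0.02]
```

arm_command([
  [[0.005,0,0,0,0,0,0],[0,0,0,0,0,0,0],[0.001,0,0,0,0,0,0],[0,0,0,0,0,0,0]],
])

```text
t: 19.67
tool_pos: [0.4584, 0.306, 0.049]
tool_rot: [0.001, 1.57, -0.001]
contact_force: [-0.2, 0.5, -2.0]
opening: 0.0236
```

Run:
```python
from h import *
avg(2);to([.4583,.3059,.0488],0)
```

```text
avg F [-0.29  0.08 -1.37] p [0.4586 0.3061 0.0494]
t 19.77 pos [0.4587 0.3061 0.0495] F [ 0.4 -0.  -1.3] op 0.0236
[[0.0015, 0.0012, 1.0], [0.0003, 1.0, -0.0012], [-1.0, 0.0003, 0.0015]]
shift [ 0.0007 -0.0002 -0.0004] turn [-0.07  0.09 -0.02]
```

arm_command([
  [[0.0009,0,0,0,0,0,0],[0.0006,0,0,0,0,0,0],[0,0,0,0,0,0,0.03],[0,0,0,0,0,0,0.06],[0,0,0,0,0,0,0.06],[0,0,0,0,0,0,0.06]],
])

```text
t: 20.27
tool_pos: [0.4603, 0.3069, 0.0502]
tool_rot: [0.002, 1.566, 0.001]
contact_force: [-0.0, -0.3, 0.7]
opening: 0.0601
```

Run:
```python
from h import *
avg(2);to([.4583,.3059,.0488],0)
```

```text
avg F [-0.03 -0.67  0.39] p [0.4603 0.3069 0.0501]
t 20.37 pos [0.4603 0.3069 0.0501] F [-0.3 -0.9  0.5] op 0.0599
[[0.0049, 0.0011, 1.0], [0.0019, 1.0, -0.0012], [-1.0, 0.0019, 0.0049]]
shift [ 0.0013 -0.001  -0.002 ] turn [-0.07  0.28 -0.11]
```

arm_command([
  [[-0.02,0,0,0,0,0,0.06],[-0.03,0,0,0,0,0,0.06],[-0.03,0,0,0,0,0,0.06],[-0.03,0,0,0,0,0,0.06],[0,0,0,0,0,0,0.06],[0,0,0,0,0,0,0.06]],
])

```text
t: 20.87
tool_pos: [0.4578, 0.3057, 0.162]
tool_rot: [0.0, 1.571, -0.002]
contact_force: [-0.8, -1.0, -1.3]
opening: 0.0597
```

Run:
```python
from h import *
im=get_image('scene'); save(cv2.resize(im[195:285,300:400],None,fx=6,fy=6,interpolation=cv2.INTER_CUBIC),'parked')
get_image('top')
for c in ('scene','top'):
  for n in ('verdict_top','verdict_base','gauge'):
    r=mark_of(c,n); print(c,n,[(round(x['conf'],2),np.round(w(c,x['at']),4).tolist()) for x in r[:5]])
print(onz('top',[[460.4,231.4]],.055))
to([.570,-.1,.15],-6.8)
```

```text
scene verdict_top [(0.44, [0.5723, -0.0985, 0.0576]), (0.38, [0.6682, 0.2438, 0.0001])]
scene verdict_base [(0.97, [0.5761, -0.0975, 0.0036])]
scene gauge [(0.9, [0.361, 0.2497, 0.0171]), (0.83, [0.442, 0.4076, 0.0139]), (0.74, [0.4035, 0.7486, 0.0174]), (0.55, [0.4528, 0.0389, 0.0194]), (0.21, [0.6728, 0.2483, 0.0027])]
top verdict_top [(0.64, [0.5696, -0.0995, 0.0518])]
top verdict_base [(0.73, [0.536, 0.15, 0.0276]), (0.61, [0.5706, -0.0969, 0.0001])]
top gauge [(0.78, [0.4085, 0.7465, 0.0154]), (0.54, [0.364, 0.2497, 0.0122]), (0.54, [0.4552, 0.0345, 0.0218]), (0.5, [0.4408, 0.4016, 0.0171])]
[[ 0.56978608 -0.09538679  0.055     ]]
t 21.27 pos [0.4568 0.3052 0.1594] F [-0.5  0.6  0.2] op 0.0602
[[-0.0047, 0.0012, 1.0], [-0.0027, 1.0, -0.0012], [-1.0, -0.0027, -0.0047]]
shift [ 0.01   -0.405   0.1138] turn [ 6.73 -0.26  0.17]
```

View pics/parked.png

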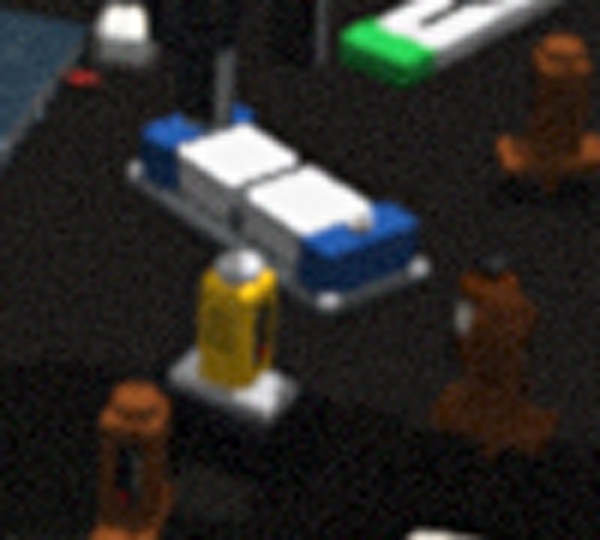

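The gauge stands upright in its stand as before, with its foot flat at crop (235,385) and the pointer low again; the look-alikes are unmoved. Now going to the slider, about (0.570,−0.098).

arm_command([
  [[0,-0.033,0.0095,0,0,0,0.06],[0,-0.033,0.0095,0,0,0,0.06],[0,-0.033,0.0095,0,0,0,0.06],[0,-0.033,0.0095,0,0,0,0.06],[0,-0.033,0.0095,0,0,0,0.06],[0,-0.033,0.0095,0,0,0,0.06],[0,-0.033,0.0095,0,0,0,0.06],[0,-0.033,0.0095,0,0,0,0.06],[0,-0.033,0.0095,0,0,0,0.06],[0,-0.033,0.0095,0,0,0,0.06],[0,-0.033,0.0095,0,0,0,0.06],[0,-0.033,0.0095,0,0,0,0.06],[0,0,0,6.7,0,0,0.06],[0,0,0,0,0,0,0.06],[0,0,0,0,0,0,0.06]],
])

```text
t: 22.52
tool_pos: [0.5717, -0.1092, 0.1493]
tool_rot: [0.089, 1.586, -0.093]
contact_force: [0.5, 0.2, 0.1]
opening: 0.0597
```

Run:
```python
from h import *
to([.570,-.098,.10],-6.8)
```

```text
t 22.52 pos [ 0.5717 -0.1092  0.1493] F [0.5 0.2 0.1] op 0.0597
[[-0.0176, 0.1149, 0.9932], [-0.0016, 0.9934, -0.115], [-0.9998, -0.0036, -0.0173]]
shift [ 0.0493  0.0111 -0.0021] turn [ 0.2  -0.99  0.21]
```

arm_command([
  [[0,0.011,-0.002,0.2,-1,0.2,0.06],[0,0,0,0,0,0,0.06],[0.03,0,0,0,0,0,0.06],[0.03,0,0,0,0,0,0.06],[0.01,0,0,0,0,0,0.06],[0,0,0,0,0,0,0.06],[0,0,0,0,0,0,0.06]],
])

```text
t: 23.1
tool_pos: [0.5709, -0.0898, 0.079]
tool_rot: [0.08, 1.564, -0.079]
contact_force: [-0.3, 0.8, -0.7]
opening: 0.0598
```

Run:
```python
from h import *
to([.570,-.098,.032],-6.8)
```

```text
t 23.1 pos [ 0.5709 -0.0898  0.079 ] F [-0.3  0.8 -0.7] op 0.0598
[[0.0053, 0.1008, 0.9949], [0.0004, 0.9949, -0.1008], [-1.0, 0.001, 0.0053]]
shift [ 0.047  -0.0083 -0.0004] turn [ 1.02  0.3  -0.06]
```

arm_command([
  [[0,-0.0083,0,1.0,0.3,0,0.06],[0,0,0,0,0,0,0.06],[0,0,0,0,0,0,0.06],[0.02,0,0,0,0,0,0.06],[0.016,0,0,0,0,0,0.06],[0,0,0,0,0,0,0.06],[0,0,0,0,0,0,0.06]],
])

```text
t: 23.68
tool_pos: [0.577, -0.1008, 0.0528]
tool_rot: [0.091, 1.553, -0.096]
contact_force: [0.6, 0.2, 0.9]
opening: 0.06
```

Run:
```python
from h import *
to([.570,-.098,.032],-6.8)
```

```text
t 23.68 pos [ 0.577  -0.1008  0.0528] F [0.6 0.2 0.9] op 0.06
[[0.0157, 0.1186, 0.9928], [-0.004, 0.9929, -0.1186], [-0.9999, -0.0021, 0.0161]]
shift [ 0.0207  0.002  -0.0076] turn [-0.01  0.92  0.12]
```

arm_command([
  [[0.008,0.002,-0.0076,0,0.9,0.1,0.06],[0,0,0,0,0,0,0.06],[0.01,0,0,0,0,0,0.06],[0,0,0,0,0,0,0.06],[0,0,0,0,0,0,0.06]],
])

```text
t: 24.1
tool_pos: [0.5716, -0.0987, 0.0375]
tool_rot: [0.092, 1.564, -0.095]
contact_force: [0.2, 0.3, 1.2]
opening: 0.0601
```

Run:
```python
from h import *
to([.570,-.098,.032],-6.8)
```

```text
t 24.1 pos [ 0.5716 -0.0987  0.0375] F [0.2 0.3 1.2] op 0.0601
[[0.0049, 0.1189, 0.9929], [-0.002, 0.9929, -0.1189], [-1.0, -0.0014, 0.0051]]
shift [ 0.0055  0.0005 -0.0017] turn [-0.03  0.29  0.08]
```

arm_command([
  [[0.004,0,-0.001,0,0.3,0,0.06],[0,0,0,0,0,0,0.04],[0,0,0,0,0,0,0.0],[0,0,0,0,0,0,0.0],[0,0,0,0,0,0,0.0],[0,0,0,0,0,0,0.0]],
], squeeze=20)

```text
t: 24.6
tool_pos: [0.5707, -0.0986, 0.0333]
tool_rot: [0.093, 1.57, -0.095]
contact_force: [-0.1, -0.0, -0.9]
opening: 0.0196
```

Run:
```python
from h import *
to([.570,-.098,.034],-6.8)
```

```text
t 24.6 pos [ 0.5707 -0.0986  0.0333] F [-0.1 -0.  -0.9] op 0.0196
[[-0.0009, 0.1189, 0.9929], [-0.0013, 0.9929, -0.1189], [-1.0, -0.0014, -0.0007]]
shift [-0.0007  0.0005 -0.0007] turn [-0.03 -0.04  0.08]
```

Gripped at 19.6 mm. Dragging towards green (+y).

arm_command([
  [[0,0.008,0,0,0,0,0],[0,0.008,0,0,0,0,0],[0,0.008,0,0,0,0,0],[0,0.006,0,0,0,0,0],[0,0,0,0,0,0,0],[0,0,0,0,0,0,0]],
])

```text
t: 25.1
tool_pos: [0.5746, -0.0661, 0.0333]
tool_rot: [0.09, 1.569, -0.096]
contact_force: [-0.2, -1.5, -0.5]
opening: 0.0193
```

Run:
```python
from h import *
avg(2); to([.575,-.0588,.034],-6.8)
```

```text
avg F [-0.05  1.24 -0.79] p [ 0.5746 -0.066   0.0333]
t 25.2 pos [ 0.5746 -0.066   0.0333] F [-0.3  1.8 -0.9] op 0.0197
[[-0.0007, 0.1187, 0.9929], [-0.0022, 0.9929, -0.1187], [-1.0, -0.0023, -0.0004]]
shift [-0.0007  0.0072 -0.0004] turn [-0.02 -0.02  0.13]
```

arm_command([
  [[0,0.003,0,0,0,0,0],[0,0.003,0,0,0,0,0],[0,0.0025,0,0,0,0,0],[0,0.0025,0,0,0,0,0]],
])

```text
t: 25.53
tool_pos: [0.5753, -0.0599, 0.0333]
tool_rot: [0.082, 1.57, -0.104]
contact_force: [-2.6, -11.7, -1.8]
opening: 0.0196
```

Run:
```python
from h import *
avg(2); to([.575,-.0588,.034],-6.8)
```

```text
avg F [ -1.5  -10.9   -1.19] p [ 0.5753 -0.0599  0.0333]
t 25.63 pos [ 0.5753 -0.0599  0.0333] F [ -2.2 -11.2  -1.4] op 0.0196
[[-0.0025, 0.118, 0.993], [-0.0133, 0.9929, -0.118], [-0.9999, -0.0135, -0.0009]]
shift [-0.0007  0.001  -0.0004] turn [ 0.02 -0.05  0.77]
```

arm_command([
  [[0,0.002,0,0,0,0,0],[0,0.002,0,0,0,0,0],[0,0.002,0,0,0,0,0]],
])

```text
t: 25.88
tool_pos: [0.5753, -0.0598, 0.0334]
tool_rot: [0.075, 1.572, -0.113]
contact_force: [-0.3, -8.0, 0.3]
opening: 0.0197
```

Run:
```python
from h import *
avg(2); to([.575,-.0588,.034],-6.8)
```

```text
avg F [-1.03 -9.62 -0.71] p [ 0.5753 -0.0598  0.0333]
t 25.98 pos [ 0.5753 -0.0598  0.0333] F [-0.7 -9.9 -0.4] op 0.0197
[[-0.0044, 0.1191, 0.9929], [-0.024, 0.9926, -0.1191], [-0.9997, -0.0244, -0.0015]]
shift [-0.0007  0.001  -0.0004] turn [-0.04 -0.09  1.4 ]
```

Hard stop reached: no more travel at 11 N, after 39 mm. I'm releasing and rising.

arm_command([
  [[0,0,0,0,0,0,0.035],[0,0,0,0,0,0,0.035],[0,0,0,0,0,0,0.035],[-0.02,0,0,0,0,0,0.035],[-0.03,0,0,0,0,0,0.035],[-0.03,0,0,0,0,0,0.035],[-0.03,0,0,0,0,0,0.035],[-0.02,0,0,0,0,0,0.035],[0,0,0,0,0,0,0.035],[0,0,0,0,0,0,0.035]],
])

```text
t: 26.82
tool_pos: [0.5745, -0.0535, 0.1668]
tool_rot: [0.079, 1.576, -0.108]
contact_force: [-0.3, 0.6, -0.5]
opening: 0.0347
```

Run:
```python
from h import *
obs()
im=get_image('scene'); t=get_image('top')
r=mark_of('scene','verdict_top'); print([(round(x['conf'],2),np.round(w('scene',x['at']),4).tolist()) for x in r[:2]])
a=cv2.resize(im[170:290,290:420],(650,600),interpolation=cv2.INTER_CUBIC)
save(a,'end')
t2=cv2.resize(t[200:320,270:500],(800,417),interpolation=cv2.INTER_CUBIC); save(t2,'endtop')
```

```text
t 26.82 pos [ 0.5745 -0.0535  0.1668] F [-0.3  0.6 -0.5] op 0.0347
[[-0.0087, 0.1191, 0.9928], [-0.018, 0.9927, -0.1192], [-0.9998, -0.0189, -0.0065]]
[(0.58, [0.5764, -0.0579, 0.0573]), (0.58, [0.6711, 0.2475, 0.0004])]
```

View pics/end.png

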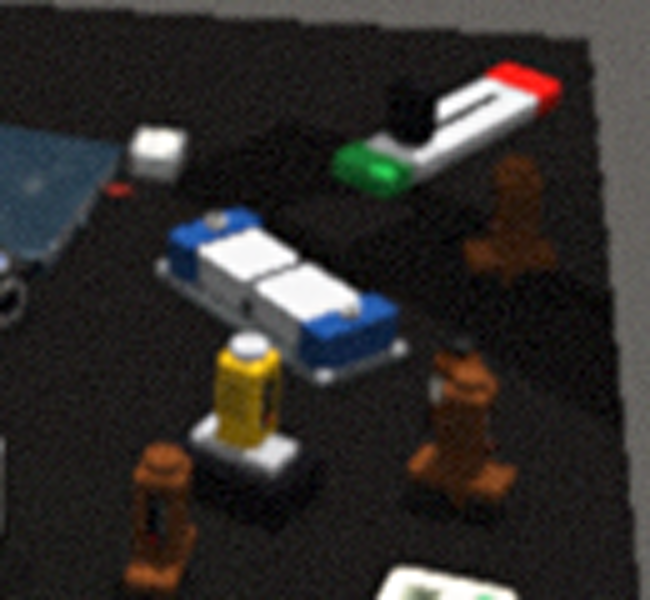

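View pics/endtop.png

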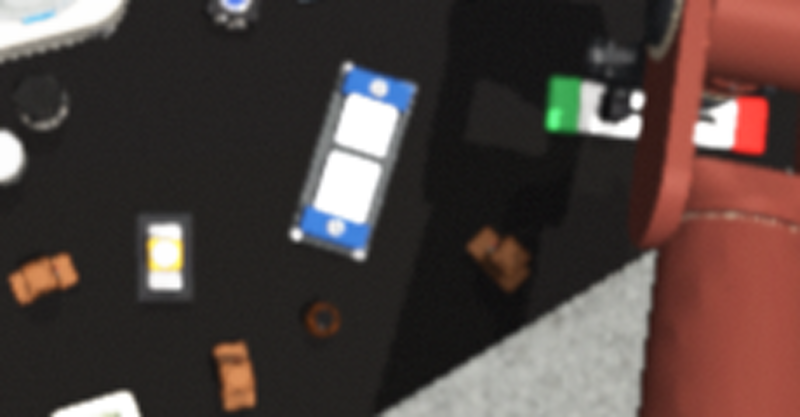

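The end views show the slider next to the green cap, the gauge seated upright in its stand, and the surroundings unchanged. Handing in.

```bash
python3 -c "
from station import finish_job; print(finish_job())"
```

```text
the job is handed in; nothing more can be done
None
```

I measured the keyway at about 11.3 mm deep, put the gauge back in its stand, and pushed the slider all the way to the green end. The job is handed in at about 27 s on the robot's clock, and it reports no verdict.

- **Measurement:** Dragging the probe along the metal found the groove about 5 mm to +x of the holder centre. I pressed the gauge to about 9.8 N net with the foot flat and held it for over 1 s.
- **Depth reading:** The 11.3 mm comes from the lift height at which the spring force vanished, about 4.7 mm above the flat position. The red pointer was too small in the camera images to read to a millimetre. The spring forces during the descent agree with a depth of 10.5 to 11.5 mm, well clear of the 9 mm limit.
- **Parking:** The last pictures show the gauge upright in the stand with its foot flat.
- **Slider:** It moved 39 mm to a hard stop at 11 N. The last picture places it about 41 mm from the track's centre, where 40 mm is the full travel to that end.
- **Surroundings:** The holder, the nearby look-alikes and the oil bottle looked unmoved in the last pictures. I did not re-measure the filter cube and the coverslip box at the end. The gripper is clear, about 0.11 m above the slider.
- **Not ideal:** There was a side load of about 4.5 N during the press, probably from the groove wall.

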